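# Roll the sealed cans up the rack

## Robot

A 6-joint arm with a two-finger parallel gripper is mounted at the origin on a cart in front of the work surface, level with it; the furniture and walls round the work are solid. World frame = base frame: x ahead of the robot, y to its left, z up, the work surface at z = 0. Lengths are in m, angles in degrees, forces in N, time in s.
With the tool pointing down it reaches from about 0.4 to 0.825 m from the base axis. Payload 7 kg.
Tool frame: the origin (TCP) lies on the centre line of the jaws, within the pads' length; the fingertips stand 22 mm ahead of it and the grasp point (between the pads) lies 3 mm ahead of it; z points along the fingers, y is the line along which they close (so a half turn about z gives the same grasp; the last joint's range is limited). The gripper opens to 88 mm and grips with 3 to 60 N. Pads are 19 mm wide; open, the fingers measure 130 mm over their backs; the gripper's body (78 mm by 193 mm) begins 47 mm behind the grasp point.
Start: joints at [83.543, 20.546, 0.682, 0, -70.136, -16.507], TCP at [0.263, 0.621, 0.249] pointing down, gripper open.
Joint ranges: [-176.03, 176.03], [-82.01, 121.73], [-58.28, 71.71], [-173.87, 95.51], [-174.79, -0.11], [-173.66, 173.66]. Speed limits (degrees/s): [136.94, 136.94, 172.46, 180, 180, 180].

## Interface

Orientations are given as [roll, pitch, yaw] about the fixed x, y, z axes, in that order (R = Rz(yaw) Ry(pitch) Rx(roll)).
In Python, from plant import get_state, cams, r gives the robot as it stands.
- The arm moves only by the tool apply_moves, never from a script. Its argument "targets" is a list of rows, each an object with "dp": the shift along the world's x, y, z in m, a list of three; "yaw": the turn about the world's z in degrees. In form: [{"dp": [x, y, z], "yaw": yaw}, ...]. A call has 1 to 20 rows; each row is the pose to reach, as a shift and turn from the pose commanded when the call began; what a row does not reach only later rows make up. A row lasts 1/12 s, in which the tool goes at most 41.7 mm and 7.16 degrees, less where a joint would pass 70% of its speed; a pose out of reach is approached as far as the arm can. A call with a gripper value outside its range is refused whole. "grip" is the gripper command: -1 is fully open, 1 is shut, values between are in proportion, set as the call begins (left out, the last holds). The fingers move at their own pace and stop on an object; "squeeze" is the grip in N (left out, the last holds). Time passes only in rows, so rows that repeat a pose let the fingers close. It gives the time, the measured TCP pose, the force, the opening and the grip force at its end, in the units of the state.
- get_state(): the state, without advancing time (a new reading comes with each control period).
- cams.capture(name): name is "side" or "top"; returns a dict with "image" (420x560x3 uint8, red, green, blue), "range_z" (420x560 float32, m along the optical axis (not along the pixel's ray), 0 where there is no reading), "fx", "fy", "cx", "cy" (pixels), "R" (3x3) and "t" (3): a world point X has camera coordinates R X + t. Camera axes: x right, y down, z forward; pixel columns grow to the right and rows downward; lengths in m; the calibration is good to about 2 mm. A picture is of the moment at which its call begins.
- r.close_job(): hands the job in; it is judged then, once.
The state is a dict: "time_s": time; "joints": joint angles; "qd": joint speeds; "joint_torque": joint torques, N m; "tcp_pos": TCP position; "eef_rot": TCP orientation; "contact_force": force on the tool from outside, world axes, zero at the start; "moment": the same for the moment, N m; "gripper_width": finger opening in m; "gripper_force": force on a finger pad.
Only numpy, scipy, OpenCV 4.12 (cv2) and the standard library are available. Lean on these libraries where they do the work, as an engineer would, in place of code of your own. Each camera call takes 0.05 s, during which the arm holds its last target. There are 200 camera calls.

## Task

Two sealed cans lie at the lower end of the two-lane can rack, whose floor slopes up to a crest and then dips to a stop plate. With the fingertips only, push each can gently up its own lane, over the crest of the lane and on to the stop plate, so that both come to rest against the plate and do not roll back. Do not lift or carry the cans, and leave everything else on the table where it is.

Things in the scene. Friction and masses are not known exactly. Their poses are not given: they have to be found in the camera images.
- can_rack: Fixed two-lane steel can rack, 243 mm wide (y), 210 mm long (x, from -98 to +112 mm); origin on the table under its centre, z up. Its two lanes lie side by side, each 114 mm clear, centre lines at y = +59.5 and -59.5 mm, between 5 mm thick walls that stand 25 mm above the rising floor. From the lower end the floor rises toward +x at 0.10 rad to a crest, then dips at 0.15 rad to a stop plate.
- stop_plate (a point): Top middle of the near face of the fixed upright stop plate that closes the far (+x) end of both lanes: face at x = 107 mm of the rack, top 96 mm above the table. A can lying against it has its axis at x = 71 mm, z = 80 mm of the rack; the dip holds it there.
- can_left: Sealed plain metal can lying on its side across the left lane (+y of the rack), 71 mm diameter, 107 mm long, 0.3 to 0.5 kg, free to roll. It starts against a 10 mm high round cross bar at the lower end, axis 91 mm down the slope from the crest; the space behind it, above the bar, is open. Origin: centre of one end face; z: along the can's axis. A push of a few N rolls it.
- can_left_mid (a point): Middle of the left can, on its axis, 35.4 mm from its round surface. On the robot's side of the rack a fixed blue parts box, 67 mm high, stands on the table with its far end at world x = 442 mm (y from -0.12 to +0.02 m), 45 mm or more from the can; come down between them.
- crest_left (a point): Crest of the left lane's floor, on the lane's centre line, x = 30 mm of the rack, 50 mm above the table. x: up the slope of the rising floor, y: across to the left, z: square off the rising floor. Short of the crest a released can rolls back to the lower end; pushed slowly just past it, it rolls on to the stop by itself and stays; hitting the stop fast it may bounce back.
- can_right: Sealed plain metal can lying on its side across the right lane (-y of the rack), 71 mm diameter, 107 mm long, 0.3 to 0.5 kg, free to roll. It starts against a 10 mm high round cross bar at the lower end, axis 91 mm down the slope from the crest; the space behind it, above the bar, is open. Origin: centre of one end face; z: along the can's axis. A push of a few N rolls it.
- can_right_mid (a point): Middle of the right can, on its axis, 35.4 mm from its round surface. On the robot's side of the rack a fixed blue parts box, 67 mm high, stands on the table with its far end at world x = 442 mm (y from -0.12 to +0.02 m), 45 mm or more from the can; come down between them.
- crest_right (a point): Crest of the right lane's floor, on the lane's centre line, x = 30 mm of the rack, 50 mm above the table. x: up the slope of the rising floor, y: across to the left, z: square off the rising floor. Short of the crest a released can rolls back to the lower end; pushed slowly just past it, it rolls on to the stop by itself and stays; hitting the stop fast it may bounce back.
- weight_1: Bystander: steel check weight, 38 mm diameter, 61 mm high, standing just beyond the rack's stop plate. Origin: centre of its underside.
- weight_2: Bystander: smaller steel check weight, 30 mm diameter, 49 mm high, standing beside the rack's right side. Origin: centre of its underside.
- date_stamp: Bystander: hand stamp with a wooden knob, 47x53x86 mm, standing on the table on the robot's side of the rack, to the left. Origin: centre of its underside.
- standing_can: Bystander: sealed can standing upright on the table left of the rack, 71 mm diameter, 107 mm high. Origin: centre of its underside.
- lid_stack: Bystander: stack of can lids, 73 mm diameter, 86 mm high, left of the rack. Origin: centre of its underside.
- tape_roll: Bystander: roll of white tape lying flat, 68 mm diameter, 24 mm high, left of the rack. Origin: centre of its underside.

How it is judged (in metres and radians):
At the end, for the whole second after the job is handed in: Both cans lie at rest (below 20 mm/s) against the stop plate, each in its own lane: axis within about 7 mm of its place against the stop (x 64 to 77 mm, z 74 to 85 mm in the rack's frame), middle within 10 mm of the lane's centre line, square across the lane within 0.12 rad (x of can_left_mid in the frame of can_rack between 0.064 and 0.077 m and y of can_left_mid in the frame of can_rack between 0.0495 and 0.0695 m and z of can_left_mid in the frame of can_rack between 0.074 and 0.085 m and angle between the z axis of each of can_left, can_right and the y axis of can_rack, either way round below 0.12 rad and linear speed of each of can_left, can_right below 0.02 m/s and x of can_right_mid in the frame of can_rack between 0.064 and 0.077 m and y of can_right_mid in the frame of can_rack between -0.0695 and -0.0495 m and z of can_right_mid in the frame of can_rack between 0.074 and 0.085 m); the robot touches nothing.
It fails at once if the left can is lifted or carried off the floor of its lane instead of rolled (z of can_left_mid in the frame of crest_left above 0.048 m).
It fails at once if the right can is lifted or carried off the floor of its lane instead of rolled (z of can_right_mid in the frame of crest_right above 0.048 m).
It fails at once if a bystander (weights, date stamp, standing can, lid stack, tape roll) is shifted by more than 30 mm or knocked over (distance of any of weight_1, weight_2, date_stamp, standing_can, lid_stack, tape_roll from where it was at the start of the episode above 0.03 m or angle between any of weight_1, weight_2, date_stamp, standing_can, lid_stack, tape_roll's own z axis and vertical above 0.4 rad).
It also fails if it takes over 53 s, if anything falls off the work surface, if the arm or the gripper's body presses on something with over 40 N, if the wrist force passes 120 N, or if a joint passes its speed limit or range.

## Working session

There is one attempt and no reset: what is moved stays moved. The work goes in short steps, Python scripts to look and compute and a tool call to move; the robot and the scene stay as the last step left them, time stands still between calls to the robot, and variables do not carry over. Pictures are saved under pics/ and viewed, at most 10 in all, crops included, and the job is handed in when it is done.

Besides the shell and the picture viewer there is one more tool, called after ">>>" as name([rows], argument=value, ...), one row to a line, values as JSON. apply_moves: Moves the arm, as the interface text tells. Its arguments: {"type":"object","properties":{"targets":{"type":"array","items":{"type":"object","properties":{"dp":{"type":"array","items":{"type":"number"}},"yaw":{"type":"number"}}}},"grip":{"type":"number"},"squeeze":{"type":"number"}},"required":["targets"]}

```bash
mkdir -p pics; cat > h.py <<'E'
import numpy as np, cv2
from plant import get_state, cams, r
def cap(n,f=None):
    c=cams.capture(n)
    if f: cv2.imwrite('pics/'+f,c['image'][:,:,::-1])
    return c
def pts(c):
    z=c['range_z'];v,u=np.mgrid[:z.shape[0],:z.shape[1]]
    P=np.stack([(u-c['cx'])/c['fx']*z,(v-c['cy'])/c['fy']*z,z],-1)
    W=(P-c['t'])@c['R']; W[z==0]=np.nan
    return W
E
python3 - <<'E'
from h import *
a=cap('top','top1.png');b=cap('side','side1.png')
np.savez('c1.npz',top=pts(a),side=pts(b),ti=a['image'],si=b['image'])
for c in(a,b):print(-c['R'].T@c['t'],c['R'][2])
print(get_state())
E
```

```text
[0.44977865 0.16164554 1.41221372] [ 0.09727263 -0.00127075 -0.99525696]
[ 0.35098839 -0.71953536  0.58507475] [ 0.21607036  0.85211709 -0.47666557]
{'time_s': 0.1, 'joints': array([ 8.35431897e+01,  2.05878689e+01,  6.38139581e-01, -1.65272849e-02,
       -7.01354516e+01, -1.65085555e+01]), 'qd': array([-0.01982057, -0.07082719,  0.13988377, -0.05672632,  0.01253941,
        0.00584082]), 'joint_torque': array([-1.60290103e-03, -5.84162915e+01,  2.93750471e+01,  7.01534495e+00,
        1.01625189e-02, -6.09854874e-05]), 'tcp_pos': array([0.26322066, 0.62112051, 0.24770737]), 'eef_rot': array([ 1.79913915e+02, -9.30997448e-03, -2.29709864e+01]), 'contact_force': array([ 0.60474184,  0.16804773, -0.6630483 ]), 'moment': array([ 0.06927557, -0.0436612 ,  0.0253661 ]), 'gripper_force': 0.0, 'gripper_width': 0.08762210513249218}
```

View pics/top1.png

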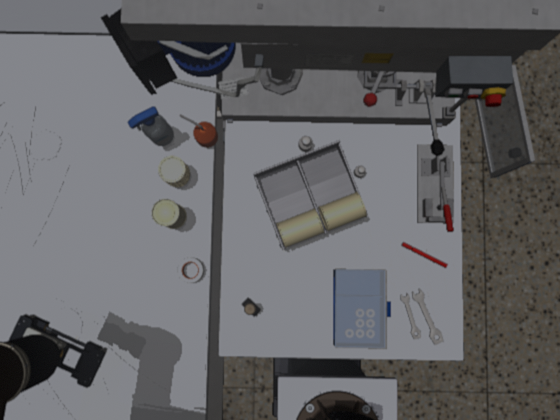

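View pics/side1.png

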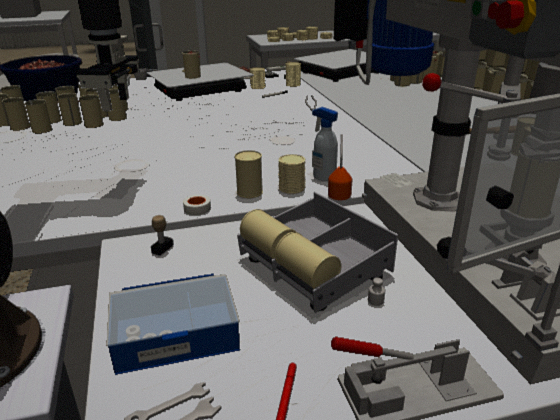

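The top view shows the rack turned roughly +20°. The left can is near px (298,228) and the right can near (343,212). The stop plate is up the image, about (300,162) in the middle, and the blue box is at (360,307).

```bash
python3 - <<'E'
from h import *
d=np.load('c1.npz');W=d['top'];hsv=cv2.cvtColor(d['ti'],cv2.COLOR_RGB2HSV)
m=(hsv[...,0]>15)&(hsv[...,0]<40)&(hsv[...,1]>50)&(hsv[...,2]>80)
n,l,st,ce=cv2.connectedComponentsWithStats(m.astype(np.uint8))
for i in range(1,n):
    if st[i,4]>80:
        P=W[l==i];P=P[~np.isnan(P[:,0])]
        q=P[P[:,2]>np.percentile(P[:,2],60)]
        print(st[i],ce[i],np.round([np.median(P,0),q.mean(0),P.max(0),P.min(0)],3).tolist(),cv2.minAreaRect(P[:,:2].astype(np.float32)))
# tall things around the rack
for u,v in[(306,143),(360,171),(298,192),(325,181),(269,208),(358,203),(256,178),(337,146),(275,247),(367,218),(250,308),(285,240),(355,240),(335,270),(385,270),(340,30)]:
    print(u,v,np.round(W[v,u],3))
# rack outline: points z>.02 in the region
R=(W[...,0]>.4)&(W[...,0]<.8)&(W[...,1]>-.16)&(W[...,1]<.2)&(W[...,2]>.02)
R=R.astype(np.uint8); n,l,st,ce=cv2.connectedComponentsWithStats(R)
for i in range(1,n):
    if st[i,4]>60:
        P=W[l==i];print(st[i],cv2.minAreaRect(P[:,:2].astype(np.float32)),np.nanmax(P[:,2]))
E
```

```text
[486  88  20   6  92] [495.58695652  90.22826087] [[0.764, -0.213, 0.533], [0.763, -0.216, 0.536], [0.811, -0.199, 0.539], [0.758, -0.293, 0.395]] ((0.7801632881164551, -0.24952848255634308), (0.01726660132408142, 0.10532884299755096), 26.341562271118164)
[320 193  40  21 272] [339.59926471 202.60294118] [[0.612, 0.008, 0.103], [0.608, 0.007, 0.107], [0.639, 0.059, 0.114], [0.586, -0.041, 0.069]] ((0.6118584871292114, 0.008715543895959854), (0.01960347220301628, 0.10441479086875916), 22.226234436035156)
[322 206  44  23 344] [344.76744186 217.63662791] [[0.574, -0.005, 0.101], [0.579, -0.006, 0.106], [0.604, 0.049, 0.113], [0.547, -0.057, 0.041]] ((0.5748414397239685, -0.0061086975038051605), (0.03270203247666359, 0.10646305233240128), 15.18845272064209)
[277 209  40  21 261] [296.75478927 219.29885057] [[0.568, 0.118, 0.102], [0.564, 0.115, 0.106], [0.595, 0.169, 0.113], [0.541, 0.069, 0.089]] ((0.5670682191848755, 0.11899387836456299), (0.018048148602247238, 0.10470627248287201), 22.619327545166016)
[282 224  41  22 334] [302.3742515 234.5      ] [[0.528, 0.104, 0.102], [0.533, 0.1
[... 829 characters left out ...]
55392837524), (0.023514095693826675, 0.02723490446805954), 2.2022511959075928) 0.4075829301078109
[299 136  14  14 155] ((0.7826769351959229, 0.09560831636190414), (0.03584478050470352, 0.03291758894920349), 87.67343139648438) 0.06681732078474396
[ 266  140  102  110 7236] ((0.6354832649230957, 0.08305066078901291), (0.21301627159118652, 0.24650271236896515), 22.418745040893555) 0.1178907175914881
[354 165  12  12 101] ((0.7114861011505127, -0.05437493696808815), (0.02710946463048458, 0.030311420559883118), 45.99044418334961) 0.05204823717628457
[333 268  54  19 922] ((0.4226077198982239, -0.04845883697271347), (0.1394496113061905, 0.04456763342022896), 89.74559020996094) 0.07421984908306704
```

Rack origin is at about (0.629, 0.080), yaw about 22.3°. Can axes are at about (0.547, 0.111) and (0.592, 0.001). I'll go above the spot behind the left can.

>>> apply_moves([
  {"dp": [0.01, -0.025, 0], "yaw": 2},
  {"dp": [0.02, -0.05, 0], "yaw": 5},
  {"dp": [0.033, -0.08, 0], "yaw": 8},
  {"dp": [0.045, -0.11, 0], "yaw": 11},
  {"dp": [0.057, -0.14, 0], "yaw": 14},
  {"dp": [0.07, -0.17, 0], "yaw": 17},
  {"dp": [0.082, -0.2, 0], "yaw": 20},
  {"dp": [0.094, -0.23, 0], "yaw": 23},
  {"dp": [0.106, -0.26, 0], "yaw": 26},
  {"dp": [0.119, -0.29, 0], "yaw": 29},
  {"dp": [0.131, -0.32, 0], "yaw": 32},
  {"dp": [0.143, -0.35, 0], "yaw": 35},
  {"dp": [0.155, -0.38, 0], "yaw": 38},
  {"dp": [0.168, -0.41, 0], "yaw": 41},
  {"dp": [0.18, -0.44, 0], "yaw": 44},
  {"dp": [0.192, -0.47, 0], "yaw": 45.3},
  {"dp": [0.205, -0.5, 0], "yaw": 45.3},
  {"dp": [0.215, -0.525, 0], "yaw": 45.3},
  {"dp": [0.219, -0.537, 0], "yaw": 45.3},
  {"dp": [0.219, -0.537, 0], "yaw": 45.3},
], grip=0.1, squeeze=10)

```text
time_s: 1.77
tcp_pos: [0.4826, 0.0822, 0.2482]
eef_rot: [180.0, 0.1, 22.2]
contact_force: [-0.2, -0.3, -0.3]
gripper_width: 0.0396
gripper_force: 0.0
```

>>> apply_moves([
  {"dp": [0, 0.001, -0.02]},
  {"dp": [0, 0.002, -0.04]},
  {"dp": [0, 0.002, -0.06]},
  {"dp": [0, 0.002, -0.08]},
  {"dp": [0, 0.002, -0.1]},
  {"dp": [0, 0.002, -0.12]},
  {"dp": [0, 0.002, -0.135]},
  {"dp": [0, 0.002, -0.15]},
  {"dp": [0, 0.002, -0.16]},
  {"dp": [0, 0.002, -0.16]},
  {"dp": [0, 0.002, -0.16]},
])

```text
$.targets[0]: bad value
```

```bash
python3 - <<'E'
from h import *
c=cap('side');i=c['image'][180:330,190:410]
cv2.imwrite('pics/s2.png',cv2.resize(i,None,fx=3,fy=3)[:,:,::-1])
print(get_state()['tcp_pos'],get_state()['contact_force'])
E
```

```text
[0.48236446 0.08327758 0.24820239] [-0.12242706  0.94819973 -0.07571004]
```

View pics/s2.png

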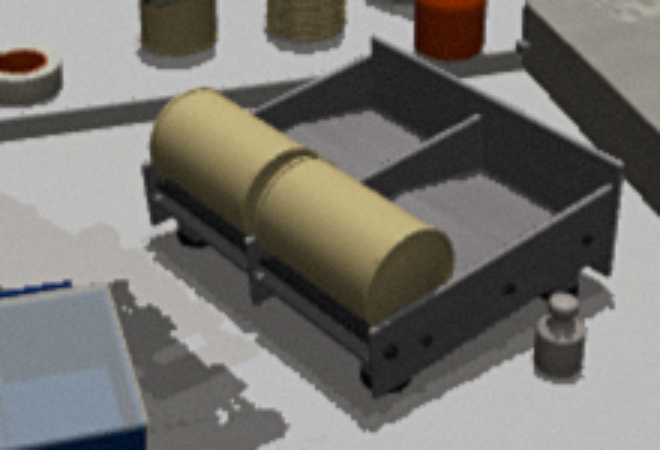

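The move was refused because yaw was missing. The picture shows both cans resting at the lower bar, left centred at about (225,150) and right at about (350,230), with the space behind them open. Now going down.

>>> apply_moves([
  {"dp": [0, 0.001, -0.02], "yaw": 0},
  {"dp": [0, 0.001, -0.04], "yaw": 0},
  {"dp": [0, 0.001, -0.06], "yaw": 0},
  {"dp": [0, 0.001, -0.08], "yaw": 0},
  {"dp": [0, 0.001, -0.1], "yaw": 0},
  {"dp": [0, 0.001, -0.12], "yaw": 0},
  {"dp": [0, 0.001, -0.135], "yaw": 0},
  {"dp": [0, 0.001, -0.15], "yaw": 0},
  {"dp": [0, 0.001, -0.16], "yaw": 0},
  {"dp": [0, 0.001, -0.16], "yaw": 0},
  {"dp": [0, 0.001, -0.16], "yaw": 0},
])

```text
time_s: 2.73
tcp_pos: [0.4819, 0.086, 0.0883]
eef_rot: [180.0, 0.1, 22.4]
contact_force: [0.0, -0.5, -0.0]
gripper_width: 0.0396
gripper_force: 0.0
```

```bash
python3 - <<'E'
from h import *
c=cap('side');i=c['image'][130:330,150:410]
cv2.imwrite('pics/s3.png',cv2.resize(i,None,fx=3,fy=3)[:,:,::-1])
print(get_state()['tcp_pos'],get_state()['contact_force'])
E
```

```text
[0.48246075 0.08614412 0.08892783] [-0.55022967  0.7175614   0.75203984]
```

View pics/s3.png

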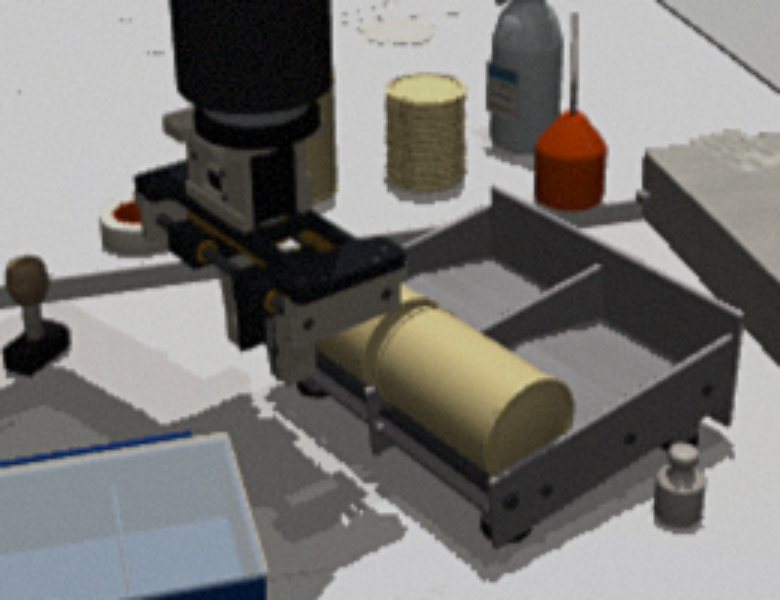

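The fingers stand behind the left can at about (270,340) with a clear gap. Starting a slow push.

>>> apply_moves([
  {"dp": [0.005, 0.002, 0], "yaw": 0},
  {"dp": [0.009, 0.004, 0], "yaw": 0},
  {"dp": [0.013, 0.005, 0], "yaw": 0},
  {"dp": [0.016, 0.0065, 0], "yaw": 0},
  {"dp": [0.019, 0.0075, 0], "yaw": 0},
  {"dp": [0.022, 0.009, 0], "yaw": 0},
  {"dp": [0.025, 0.01, 0], "yaw": 0},
  {"dp": [0.028, 0.0115, 0.0005], "yaw": 0},
  {"dp": [0.032, 0.013, 0.001], "yaw": 0},
  {"dp": [0.036, 0.015, 0.0015], "yaw": 0},
  {"dp": [0.04, 0.0165, 0.002], "yaw": 0},
  {"dp": [0.044, 0.018, 0.0025], "yaw": 0},
  {"dp": [0.048, 0.0195, 0.003], "yaw": 0},
  {"dp": [0.052, 0.0215, 0.0035], "yaw": 0},
  {"dp": [0.056, 0.023, 0.004], "yaw": 0},
  {"dp": [0.06, 0.0245, 0.0045], "yaw": 0},
  {"dp": [0.064, 0.0265, 0.005], "yaw": 0},
  {"dp": [0.068, 0.028, 0.0055], "yaw": 0},
  {"dp": [0.072, 0.0295, 0.006], "yaw": 0},
  {"dp": [0.076, 0.031, 0.0065], "yaw": 0},
])

```text
time_s: 4.45
tcp_pos: [0.5588, 0.1166, 0.0951]
eef_rot: [-180.0, -0.0, 22.3]
contact_force: [-3.9, -1.2, 3.5]
gripper_width: 0.04
gripper_force: 2.0
```

```bash
python3 - <<'E'
from h import *
c=cap('side');i=c['image'][130:330,150:410]
cv2.imwrite('pics/s4.png',cv2.resize(i,None,fx=3,fy=3)[:,:,::-1])
print(get_state()['tcp_pos'],get_state()['contact_force'])
E
```

```text
[0.5598808  0.11715006 0.095273  ] [0.83397933 0.95686306 0.20136286]
```

View pics/s4.png

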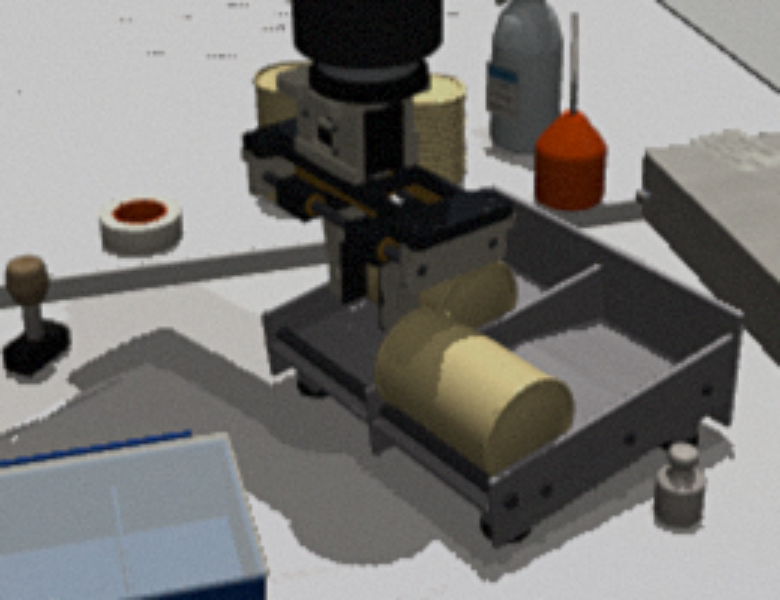

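The left can is rolling up, at about (485,290), with about 4 N of push. Continuing slowly over the crest.

>>> apply_moves([
  {"dp": [0.002, 0.001, 0.0002], "yaw": 0},
  {"dp": [0.004, 0.002, 0.0004], "yaw": 0},
  {"dp": [0.006, 0.0025, 0.0006], "yaw": 0},
  {"dp": [0.008, 0.0035, 0.0008], "yaw": 0},
  {"dp": [0.01, 0.004, 0.001], "yaw": 0},
  {"dp": [0.012, 0.005, 0.0012], "yaw": 0},
  {"dp": [0.014, 0.006, 0.0014], "yaw": 0},
  {"dp": [0.016, 0.0065, 0.0016], "yaw": 0},
  {"dp": [0.018, 0.0075, 0.0018], "yaw": 0},
  {"dp": [0.02, 0.0085, 0.002], "yaw": 0},
  {"dp": [0.022, 0.009, 0.0022], "yaw": 0},
  {"dp": [0.024, 0.01, 0.0024], "yaw": 0},
  {"dp": [0.025, 0.0105, 0.0025], "yaw": 0},
  {"dp": [0.026, 0.011, 0.0025], "yaw": 0},
  {"dp": [0.027, 0.0115, 0.0025], "yaw": 0},
  {"dp": [0.028, 0.012, 0.0025], "yaw": 0},
  {"dp": [0.029, 0.012, 0.0025], "yaw": 0},
  {"dp": [0.03, 0.0125, 0.0025], "yaw": 0},
  {"dp": [0.031, 0.013, 0.0025], "yaw": 0},
  {"dp": [0.032, 0.0135, 0.0025], "yaw": 0},
])

```text
time_s: 6.17
tcp_pos: [0.591, 0.1304, 0.0977]
eef_rot: [-180.0, -0.1, 22.3]
contact_force: [-0.3, -0.2, -0.1]
gripper_width: 0.0396
gripper_force: 0.0
```

```bash
cat >> h.py <<'E'
def rack(P):
    a=np.radians(22.3);d=P-np.array([.629,.0804,0])
    return np.stack([d[...,0]*np.cos(a)+d[...,1]*np.sin(a),-d[...,0]*np.sin(a)+d[...,1]*np.cos(a),d[...,2]],-1)
def cans():
    # top/near crest of each can from the depth: highest line across the lane
    for n in('top','side'):
        c=cap(n);h=cv2.cvtColor(c['image'],cv2.COLOR_RGB2HSV)
        m=(h[...,0]>15)&(h[...,0]<40)&(h[...,1]>50)
        Q=rack(pts(c))[m];Q=Q[np.isfinite(Q[:,0])]
        for s in(1,-1):
            q=Q[(abs(Q[:,1]-s*.0595)<.055)&(Q[:,0]>-.11)&(Q[:,0]<.112)&(Q[:,2]>.06)&(Q[:,2]<.135)]
            if len(q)>20:
                f=lambda w:np.linalg.lstsq(np.c_[2*w[:,[0,2]],np.ones(len(w))],(w[:,[0,2]]**2).sum(1),rcond=None)[0][:2]
                z=[f(q[q[:,1]>np.median(q[:,1])]),f(q[q[:,1]<np.median(q[:,1])])]
                print(n,s,len(q),'y',np.percentile(q[:,1],[2,98]).round(3),'axis xz',f(q).round(3),'halves x',[v[0].round(3) for v in z])
E
python3 - <<'E'
from h import *
cans();s=get_state();print(s['tcp_pos'],rack(s['tcp_pos']),s['contact_force'])
E
```

```text
top -1 734 y [-0.11  -0.009] axis xz [-0.064  0.083] halves x [np.float64(-0.066), np.float64(-0.063)]
side 1 672 y [0.006 0.089] axis xz [0.025 0.094] halves x [np.float64(0.022), np.float64(0.032)]
side -1 2188 y [-0.112 -0.008] axis xz [-0.071  0.082] halves x [np.float64(-0.066), np.float64(-0.07)]
[0.59087762 0.13030926 0.09758639] [-0.01633282  0.06064231  0.09758639] [-0.11828655  0.15047069 -0.11689183]
```

>>> apply_moves([
  {"dp": [0.001, 0.0005, 0], "yaw": 0},
  {"dp": [0.002, 0.001, 0], "yaw": 0},
  {"dp": [0.003, 0.001, 0], "yaw": 0},
  {"dp": [0.004, 0.0015, 0], "yaw": 0},
  {"dp": [0.005, 0.002, 0], "yaw": 0},
  {"dp": [0.006, 0.0025, 0], "yaw": 0},
  {"dp": [0.007, 0.003, 0], "yaw": 0},
  {"dp": [0.008, 0.0035, 0], "yaw": 0},
  {"dp": [0.008, 0.0035, 0], "yaw": 0},
  {"dp": [0.008, 0.0035, 0], "yaw": 0},
])

```text
time_s: 7.1
tcp_pos: [0.5984, 0.1335, 0.0975]
eef_rot: [180.0, 0.0, 22.3]
contact_force: [0.3, 0.6, -0.7]
gripper_width: 0.0395
gripper_force: 0.0
```

```bash
python3 - <<'E'
from h import *
cans();s=get_state();print(s['tcp_pos'],rack(s['tcp_pos']),s['contact_force'])
c=cap('side');i=c['image'][130:330,150:410]
cv2.imwrite('pics/s5.png',cv2.resize(i,None,fx=3,fy=3)[:,:,::-1])
E
```

```text
top 1 32 y [0.077 0.111] axis xz [0.095 0.097] halves x [np.float64(0.093), np.float64(0.101)]
top -1 779 y [-0.11  -0.009] axis xz [-0.064  0.083] halves x [np.float64(-0.064), np.float64(-0.063)]
side 1 649 y [0.006 0.084] axis xz [0.046 0.1  ] halves x [np.float64(0.033), np.float64(0.067)]
side -1 2178 y [-0.112 -0.008] axis xz [-0.071  0.082] halves x [np.float64(-0.066), np.float64(-0.07)]
[0.59832077 0.13343381 0.09752353] [-0.00826071  0.06070882  0.09752353] [ 0.29528038  0.56411211 -0.1698712 ]
```

View pics/s5.png

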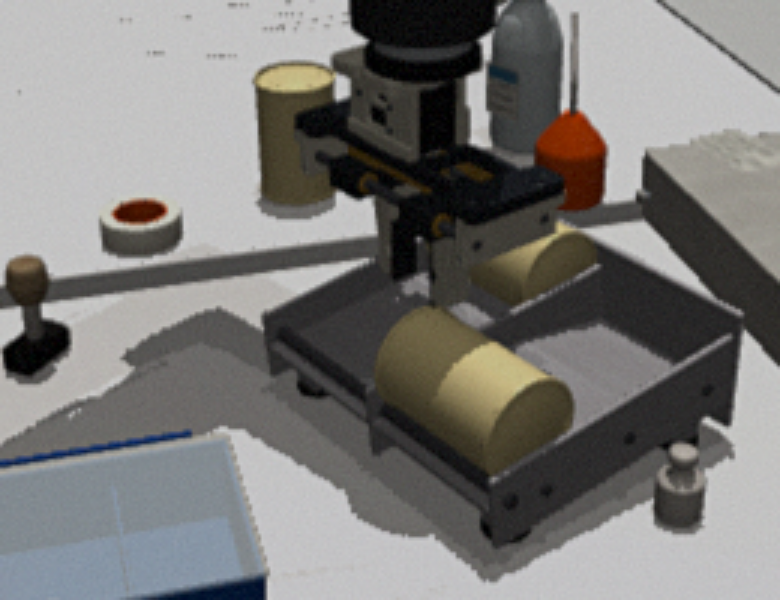

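The left can has rolled on to the stop plate at about (560,255). Backing off and moving behind the right can.

>>> apply_moves([
  {"dp": [-0.012, -0.005, 0.005], "yaw": 0},
  {"dp": [-0.03, -0.012, 0.015], "yaw": 0},
  {"dp": [-0.05, -0.02, 0.03], "yaw": 0},
  {"dp": [-0.075, -0.03, 0.045], "yaw": 0},
  {"dp": [-0.1, -0.041, 0.06], "yaw": 0},
  {"dp": [-0.115, -0.05, 0.063], "yaw": 0},
  {"dp": [-0.112, -0.065, 0.063], "yaw": 0},
  {"dp": [-0.102, -0.085, 0.063], "yaw": 0},
  {"dp": [-0.092, -0.11, 0.063], "yaw": 0},
  {"dp": [-0.081, -0.135, 0.063], "yaw": 0},
  {"dp": [-0.073, -0.153, 0.06], "yaw": 0},
  {"dp": [-0.071, -0.159, 0.05], "yaw": 0},
  {"dp": [-0.071, -0.159, 0.035], "yaw": 0},
  {"dp": [-0.071, -0.159, 0.02], "yaw": 0},
  {"dp": [-0.071, -0.159, 0.005], "yaw": 0},
  {"dp": [-0.071, -0.159, -0.005], "yaw": 0},
  {"dp": [-0.071, -0.159, -0.009], "yaw": 0},
  {"dp": [-0.071, -0.159, -0.009], "yaw": 0},
])

```text
time_s: 8.75
tcp_pos: [0.5265, -0.0255, 0.0877]
eef_rot: [-180.0, 0.1, 22.3]
contact_force: [-0.1, -0.1, 0.1]
gripper_width: 0.0394
gripper_force: 0.0
```

```bash
python3 - <<'E'
from h import *
cans();s=get_state();print(s['tcp_pos'],rack(s['tcp_pos']),s['contact_force'])
E
```

```text
top 1 599 y [0.008 0.11 ] axis xz [0.072 0.084] halves x [np.float64(0.072), np.float64(0.072)]
top -1 275 y [-0.11  -0.009] axis xz [-0.052  0.09 ] halves x [np.float64(-0.053), np.float64(-0.044)]
side 1 1431 y [0.007 0.109] axis xz [0.064 0.085] halves x [np.float64(0.069), np.float64(0.064)]
side -1 673 y [-0.113 -0.015] axis xz [-0.069  0.08 ] halves x [np.float64(-0.069), np.float64(-0.068)]
[ 0.52755471 -0.02529993  0.08899113] [-0.13396666 -0.05930056  0.08899113] [ 0.0638672   0.43141553 -0.12646028]
```

Left can is at rest at x = 72 mm. Repeating the same push on the right.

>>> apply_moves([
  {"dp": [0.005, 0.002, 0], "yaw": 0},
  {"dp": [0.009, 0.004, 0], "yaw": 0},
  {"dp": [0.013, 0.005, 0], "yaw": 0},
  {"dp": [0.016, 0.0065, 0], "yaw": 0},
  {"dp": [0.019, 0.0075, 0], "yaw": 0},
  {"dp": [0.022, 0.009, 0], "yaw": 0},
  {"dp": [0.025, 0.01, 0], "yaw": 0},
  {"dp": [0.028, 0.0115, 0.0005], "yaw": 0},
  {"dp": [0.032, 0.013, 0.001], "yaw": 0},
  {"dp": [0.036, 0.015, 0.0015], "yaw": 0},
  {"dp": [0.04, 0.0165, 0.002], "yaw": 0},
  {"dp": [0.044, 0.018, 0.0025], "yaw": 0},
  {"dp": [0.048, 0.0195, 0.003], "yaw": 0},
  {"dp": [0.052, 0.0215, 0.0035], "yaw": 0},
  {"dp": [0.056, 0.023, 0.004], "yaw": 0},
  {"dp": [0.06, 0.0245, 0.0045], "yaw": 0},
  {"dp": [0.064, 0.0265, 0.005], "yaw": 0},
  {"dp": [0.068, 0.028, 0.0055], "yaw": 0},
  {"dp": [0.072, 0.0295, 0.006], "yaw": 0},
  {"dp": [0.076, 0.031, 0.0065], "yaw": 0},
])

```text
time_s: 10.52
tcp_pos: [0.6037, 0.0057, 0.0951]
eef_rot: [-180.0, 0.0, 22.3]
contact_force: [-1.8, -0.5, 2.3]
gripper_width: 0.0394
gripper_force: 1.3
```

>>> apply_moves([
  {"dp": [0.002, 0.001, 0.0002], "yaw": 0},
  {"dp": [0.004, 0.002, 0.0004], "yaw": 0},
  {"dp": [0.006, 0.0025, 0.0006], "yaw": 0},
  {"dp": [0.008, 0.0035, 0.0008], "yaw": 0},
  {"dp": [0.01, 0.004, 0.001], "yaw": 0},
  {"dp": [0.012, 0.005, 0.0012], "yaw": 0},
  {"dp": [0.014, 0.006, 0.0014], "yaw": 0},
  {"dp": [0.016, 0.0065, 0.0016], "yaw": 0},
  {"dp": [0.018, 0.0075, 0.0018], "yaw": 0},
  {"dp": [0.02, 0.0085, 0.002], "yaw": 0},
  {"dp": [0.022, 0.009, 0.0022], "yaw": 0},
  {"dp": [0.024, 0.01, 0.0024], "yaw": 0},
  {"dp": [0.025, 0.0105, 0.0025], "yaw": 0},
  {"dp": [0.026, 0.011, 0.0025], "yaw": 0},
  {"dp": [0.027, 0.0115, 0.0025], "yaw": 0},
  {"dp": [0.028, 0.012, 0.0025], "yaw": 0},
  {"dp": [0.029, 0.012, 0.0025], "yaw": 0},
  {"dp": [0.03, 0.0125, 0.0025], "yaw": 0},
  {"dp": [0.031, 0.013, 0.0025], "yaw": 0},
  {"dp": [0.032, 0.0135, 0.0025], "yaw": 0},
])

```text
time_s: 12.18
tcp_pos: [0.6359, 0.0192, 0.0976]
eef_rot: [180.0, -0.1, 22.3]
contact_force: [0.7, 0.2, 0.5]
gripper_width: 0.0393
gripper_force: 0.0
```

>>> apply_moves([
  {"dp": [0.001, 0.0005, 0], "yaw": 0},
  {"dp": [0.002, 0.001, 0], "yaw": 0},
  {"dp": [0.003, 0.001, 0], "yaw": 0},
  {"dp": [0.004, 0.0015, 0], "yaw": 0},
  {"dp": [0.005, 0.002, 0], "yaw": 0},
  {"dp": [0.006, 0.0025, 0], "yaw": 0},
  {"dp": [0.007, 0.003, 0], "yaw": 0},
  {"dp": [0.008, 0.0035, 0], "yaw": 0},
  {"dp": [0.008, 0.0035, 0], "yaw": 0},
  {"dp": [0.008, 0.0035, 0], "yaw": 0},
])

```text
time_s: 13.02
tcp_pos: [0.6434, 0.0225, 0.0975]
eef_rot: [-180.0, 0.0, 22.3]
contact_force: [-0.3, 0.3, 0.1]
gripper_width: 0.0395
gripper_force: 0.0
```

```bash
python3 - <<'E'
from h import *
cans();s=get_state();print(s['tcp_pos'],rack(s['tcp_pos']),s['contact_force'])
c=cap('side');i=c['image'][130:330,150:410]
cv2.imwrite('pics/s6.png',cv2.resize(i,None,fx=3,fy=3)[:,:,::-1])
E
```

```text
side 1 129 y [0.008 0.112] axis xz [0.061 0.079] halves x [np.float64(0.048), np.float64(0.061)]
side -1 617 y [-0.112 -0.013] axis xz [0.047 0.103] halves x [np.float64(0.037), np.float64(0.068)]
[0.64330256 0.02246251 0.09755973] [-0.00875187 -0.05903152  0.09755973] [ 0.86175057  1.08503381 -0.59896761]
```

View pics/s6.png

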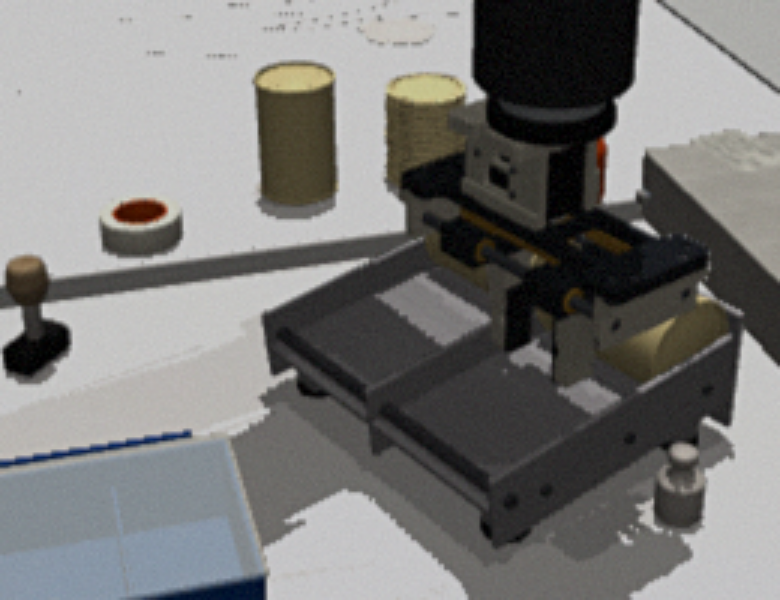

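The right can lies near the plate at about (690,335). Backing off and checking.

>>> apply_moves([
  {"dp": [-0.012, -0.005, 0.005], "yaw": 0},
  {"dp": [-0.03, -0.012, 0.015], "yaw": 0},
  {"dp": [-0.05, -0.02, 0.03], "yaw": 0},
  {"dp": [-0.075, -0.03, 0.05], "yaw": 0},
  {"dp": [-0.1, -0.041, 0.075], "yaw": 0},
  {"dp": [-0.125, -0.05, 0.1], "yaw": 0},
  {"dp": [-0.15, -0.06, 0.12], "yaw": 0},
  {"dp": [-0.17, -0.065, 0.135], "yaw": 0},
  {"dp": [-0.18, -0.067, 0.14], "yaw": 0},
  {"dp": [-0.18, -0.067, 0.14], "yaw": 0},
  {"dp": [-0.18, -0.067, 0.14], "yaw": 0},
  {"dp": [-0.18, -0.067, 0.14], "yaw": 0},
  {"dp": [-0.18, -0.067, 0.14], "yaw": 0},
  {"dp": [-0.18, -0.067, 0.14], "yaw": 0},
])

```text
time_s: 14.33
tcp_pos: [0.4636, -0.0444, 0.2364]
eef_rot: [-180.0, 0.1, 22.3]
contact_force: [-0.6, 0.1, -0.2]
gripper_width: 0.0394
gripper_force: 0.0
```

```bash
python3 - <<'E'
from h import *
cans();print();cans()
s=get_state();print(s['tcp_pos'],s['contact_force'])
c=cap('side');i=c['image'][130:330,150:410]
cv2.imwrite('pics/s7.png',cv2.resize(i,None,fx=3,fy=3)[:,:,::-1])
E
```

```text
top 1 597 y [0.008 0.109] axis xz [0.072 0.084] halves x [np.float64(0.072), np.float64(0.072)]
top -1 632 y [-0.11  -0.009] axis xz [0.072 0.085] halves x [np.float64(0.072), np.float64(0.073)]
side 1 1280 y [0.008 0.111] axis xz [0.067 0.082] halves x [np.float64(0.069), np.float64(0.065)]
side -1 1827 y [-0.112 -0.008] axis xz [0.065 0.085] halves x [np.float64(0.069), np.float64(0.065)]

top 1 599 y [0.008 0.109] axis xz [0.072 0.085] halves x [np.float64(0.072), np.float64(0.072)]
top -1 629 y [-0.11  -0.009] axis xz [0.072 0.085] halves x [np.float64(0.072), np.float64(0.072)]
side 1 1281 y [0.007 0.111] axis xz [0.067 0.082] halves x [np.float64(0.069), np.float64(0.065)]
side -1 1830 y [-0.112 -0.008] axis xz [0.065 0.085] halves x [np.float64(0.069), np.float64(0.065)]
[ 0.4634871  -0.04444994  0.23696739] [-0.20721507 -0.13602373 -0.11442073]
```

View pics/s7.png

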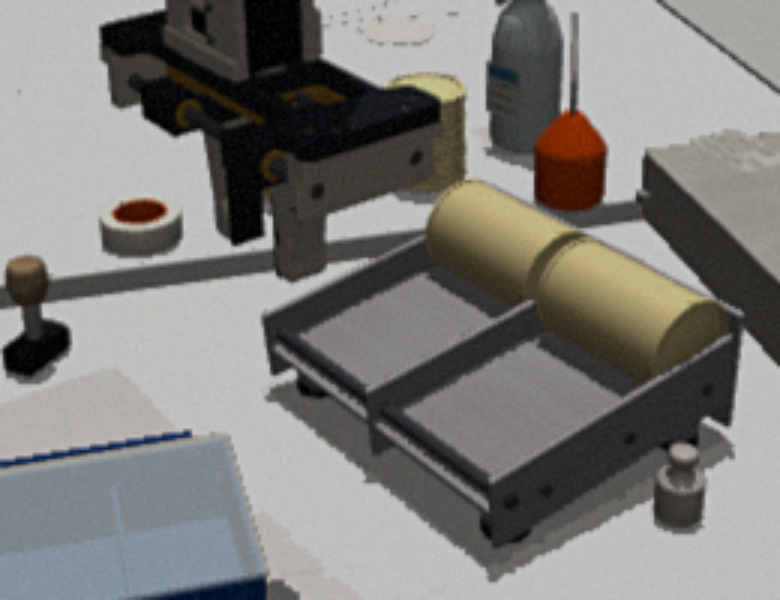

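Both cans lie square and at rest against the plate, left at about (500,240) and right at about (630,300). The arm is clear, so I'm handing in.

```bash
python3 -c "
from plant import r
print(r.close_job())"
```

```text
the job is handed in; nothing more can be done
None
```

I pushed both cans over the crest; in the last check before hand-in (about 14.5 s on the robot's clock) they lay still and square against the stop plate in their own lanes, with the arm clear; the hand-in did not report a verdict.

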